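# Home the outer range ring of a kiln controller, then set it to its mark

## Task

On the grey kiln controller, two controls share one axis. Turn only the outer black ring clockwise (seen from above) until you feel its hidden sprung stop begin to give, without forcing it, then turn the ring back until its pointer nose lines up with the long raised index mark on the panel, and let go. The inner metal knob must stay as it is set, and the cup and teapot lid beside the controller are to be left alone.

Things in the scene. Friction and masses are not known exactly. Their poses are not given: they have to be found in the camera images.
- console: Fixed grey controller box with a bare metal panel on top, 170 x 130 x 52 mm high; origin at the centre of its underside, z up. The knob axis is vertical, 18 mm from the box's centre towards its +x side. A rocker switch and a pilot lamp (not used, up to 7 mm high) stand on the panel near the -x edge.
- axis (a point): Point on the common vertical axis of both knobs, on the panel's top face (52 mm above the table); axes as the console's.
- index_mark (a point): Point on the panel face straight below where the ring's pointer tip must come: 38 mm from the knob axis along the console's +x. The mark itself is a raised radial ridge 14 x 3 mm, 2 mm high, starting 3 mm beyond this point; the other dial ticks are short, thin and flat.
- outer_ring: Black outer ring; origin on the knob axis at the panel face, z up; spans 5 to 27 mm above the panel. Skirt 49 mm across, with two lugs whose flat faces (26 mm wide, 56 mm apart) look to its +y and -y: grip there. Pointer nose (top 16 mm above the panel) along its +x. Starts 0.95 rad anticlockwise to 0.1 rad clockwise of the index mark; takes 0.06 N m to turn; stays where left.
- pointer_tip (a point): Tip of the ring's pointer nose: 38 mm from the knob axis along the ring's +x, 10 mm above the panel.
- stop_give (a joint): Give of the ring's hidden sprung stop, rad (0 untouched). Stop lies 1.0 to 1.45 rad clockwise of the ring's start, 0.5 to 1.1 rad past the mark; differs per unit, cannot be seen. Begins to give at 0.25 N m, then 5 N m more per rad; found from 0.015 rad (0.33 N m), damaged beyond 0.11 rad (0.8 N m). Springs back when the ring is turned back.
- inner_knob: Bare metal inner knob above the ring on the same axis; origin on the axis at the panel's top face, z up. A bar grip 38 x 10 mm along its own x, 36 to 48 mm above the panel, on a round cap of 27 mm diameter from 30 to 38 mm above it. Turns very easily (0.02 N m). Must not be turned.
- bar_end (a point): End of the inner knob's bar: 19 mm from the knob axis along the knob's +x, 42 mm above the panel.
- slip_cup: Small loose clay cup, 65 mm diameter, 47 mm high, bystander; origin under its centre.
- teapot_lid: Loose dark clay teapot lid, 80 mm diameter, 34 mm high, bystander; origin under its centre.

How it is judged:
On the way, in this order (a step that is already met when the one before it is completed fails the run):
1. the ring is turned clockwise onto its sprung stop, which begins to give (value of joint stop_give above 0.015 rad), for 0.1 s.
2. the ring is turned back to the index mark (horizontal distance between pointer_tip and index_mark below 0.005 m and value of joint stop_give below 0.01 rad), for 0.2 s.
At the end, for the whole second after the job is handed in: The ring's pointer tip stands within 5 mm of the index mark (seen from above), at rest, the stop is relieved, and the end of the inner knob's bar is within 2 mm of where it started (all of step 2 and angular speed of outer_ring below 0.05 rad/s and distance of bar_end from where it was at the start of the episode below 0.002 m); the robot touches nothing.
It fails at once if the sprung stop is forced (pushed in more than 0.11 rad) (value of joint stop_give above 0.11 rad).
It fails at once if the inner knob is turned (its bar end moves more than 2 mm) (distance of bar_end from where it was at the start of the episode above 0.002 m).
It fails at once if the cup or the lid is disturbed (moved more than 15 mm) (distance of any of slip_cup, teapot_lid from where it was at the start of the episode above 0.015 m).
It also fails if it takes over 51 s, if anything falls off the work surface, if the arm or the gripper's body presses on something with over 40 N, if the wrist force passes 120 N, or if a joint passes its speed limit or range.

## Robot

A 7-joint arm with a two-finger parallel gripper is mounted at the origin on a cart in front of the work surface, level with it; the furniture and walls round the work are solid. World frame = base frame: x ahead of the robot, y to its left, z up, the work surface at z = 0. Lengths are in m, angles in rad, forces in N, time in s.
With the tool pointing down it reaches from about 0.4 to 0.85 m from the base axis. Payload 6.9 kg.
Tool frame: the origin (TCP) lies at the very end of the fingers, on their centre line; the grasp point (between the pads) lies 19 mm behind it; x points along the fingers, y is the direction in which the jaws open and shut, and the axes are right-handed (so a half turn about x gives the same grasp; the last joint's range is limited). The gripper opens to 85 mm and grips with 20 to 120 N. Pads are 22 mm wide; open, the fingers measure 114 mm over their backs; the gripper's body (76 mm by 85 mm) begins 54 mm behind the grasp point. The pads swing forward as they close: fully open they stand 13 mm farther back than shut.
Start: joints at [-1.151, 0.507, -0.238, 1.5, 0.126, 1.149, -0.155], TCP at [0.193, 0.594, 0.231] pointing down, gripper open.
Joint ranges: [-3.08, 3.08], [-0.24, 2.05], [-1.43, 1.35], [0, 2.5], [-1.52, 4.66], [0.17, 1.96], [-2.89, 2.89]. Speed limits (rad/s): [2.39, 2.39, 3.14, 3.14, 3.14, 3.14, 3.14].

## Interface

Orientations are given as [roll, pitch, yaw] about the fixed x, y, z axes, in that order (R = Rz(yaw) Ry(pitch) Rx(roll)).
In Python, from rig import ctrl gives the robot as it stands.
- The arm moves only by the tool move_arm, never from a script. Its argument "steps" is a list of rows, each a list of 3 entries, a list of its own where there are three numbers: the finger opening in m, from 0 to 0.0854, then the shift along the world's x, y, z in m, then the turn, a rotation vector about the world's x, y, z in degrees. In form: [[jaw, [x, y, z], [rx, ry, rz]], ...]. A call has 1 to 12 rows; each row is the pose to reach, as a shift and turn from the pose commanded when the call began; what a row does not reach only later rows make up. A row lasts 1/12 s, in which the tool goes at most 41.7 mm and 7.16 degrees, less where a joint would pass 70% of its speed; a pose out of reach is approached as far as the arm can. A call with a gripper value outside its range is refused whole. The fingers move at their own pace and stop on an object; "force" is the grip in N (left out, the last holds). Time passes only in rows, so rows that repeat a pose let the fingers close. It gives the time, the measured TCP pose, the force and the opening at its end, in the units of the state.
- ctrl.state(): the state, without advancing time (a new reading comes with each control period).
- ctrl.snapshot(name): name is "side" or "top"; returns a dict with "color" (400x640x3 uint8, blue, green, red), "z_map" (400x640 float32, m along the optical axis (not along the pixel's ray), 0 where there is no reading), "fx", "fy", "cx", "cy" (pixels), "rvec" (rotation vector, rad) and "tvec" (3), from world to camera coordinates, as OpenCV has them. Camera axes: x right, y down, z forward; pixel columns grow to the right and rows downward; lengths in m; the calibration is good to about 2 mm. A picture is of the moment at which its call begins.
- ctrl.close_job(): hands the job in, once; it reports no verdict.
Trained networks look in a picture, given as the dict that the camera call returned (one of the last four; its "shot" number tells which), for a name from the list of things; names that differ only in an ending like _2 or _b are one class to them, and where a whole thing is asked for, a point or a joint stands for the part that bears it (a point fixed in the world has none). Each returns a list of dicts, best first, with "conf" (0 to 1); they miss things now and then, are a little off and sometimes report something else, mostly with a low value. They report only what shows in the picture. A call takes as long as a camera call.
- ctrl.masks_of(picture, name): "region" (400x640 bool, what is visible of it).
- ctrl.landmark_of(picture, name): "location" ([x, y, z] in m, in world coordinates, good to about 4 mm: a listed point, or the origin of a listed thing).
The state is a dict: "clock": time; "qpos": joint angles; "joint_velocities": joint speeds; "tau": joint torques, N m; "position": TCP position; "eef_rot": TCP orientation; "wrist_force": force on the tool from outside, world axes, zero at the start; "ft_torque": the same for the moment, N m; "width": finger opening in m.
Only numpy, scipy, OpenCV 4.12 (cv2) and the standard library are available. Lean on these libraries where they do the work, as an engineer would, in place of code of your own. Each camera call takes 0.05 s, during which the arm holds its last target.

## Working session

There is one attempt and no reset: what is moved stays moved. The work goes in short steps, Python scripts to look and compute and a tool call to move; the robot and the scene stay as the last step left them, time stands still between calls to the robot, and variables do not carry over. Pictures are saved under pics/ and viewed, and the job is handed in when it is done.

Besides the shell and the picture viewer there is one more tool, called as name(argument=value, ...), one argument or row to a line, values as JSON. move_arm: Moves the arm, as the interface text tells. Its arguments: {"type":"object","properties":{"steps":{"type":"array"},"force":{"type":"number"}},"required":["steps"]}

```bash
mkdir -p pics; ls; cat > h.py <<'E'
import numpy as np, cv2
from rig import ctrl
def snap(n,name):
    p=ctrl.snapshot(n); cv2.imwrite('pics/'+name+'.png',p['color']); return p
def cloud(p):
    z=p['z_map']; v,u=np.mgrid[0:400,0:640]
    c=np.stack([(u-p['cx'])/p['fx']*z,(v-p['cy'])/p['fy']*z,z],-1)
    R=cv2.Rodrigues(np.array(p['rvec'],float))[0]
    w=(c-np.array(p['tvec']).reshape(3))@R
    w[z==0]=np.nan
    return w
def proj(p,X):
    K=np.array([[p['fx'],0,p['cx']],[0,p['fy'],p['cy']],[0,0,1.]])
    return cv2.projectPoints(np.array(X,float).reshape(-1,3),np.array(p['rvec'],float),np.array(p['tvec'],float),K,None)[0].reshape(-1,2)
E
python3 - <<'E'
from h import *
s=ctrl.state()
for k in s: print(k,np.round(s[k],4))
for c in ('top','side'):
    p=snap(c,c+'0')
    for n in ['console','axis','index_mark','outer_ring','pointer_tip','inner_knob','bar_end','slip_cup','teapot_lid']:
        r=ctrl.landmark_of(p,n); print(c,n,[(np.round(q['location'],4),round(q['conf'],2)) for q in r[:2]])
E
```

```text
pics
clock 0.0
qpos [-1.1515  0.5083 -0.2375  1.5011  0.1257  1.1489 -0.1548]
joint_velocities [-0.001  -0.0018  0.0003  0.0005  0.0002 -0.001  -0.0002]
tau [ 3.00000e-04 -6.20623e+01 -2.18680e+00 -2.49651e+01  1.26000e-02
  1.24000e-02  0.00000e+00]
position [0.1928 0.594  0.2304]
eef_rot [-1.5438  1.569  -1.8576]
wrist_force [ 0.3619 -0.3295  0.3511]
ft_torque [-0.0358  0.0171  0.0225]
width 0.0856
top console [(array([ 0.5502,  0.0723, -0.0024]), 0.89), (array([0.6057, 0.0832, 0.0521]), 0.39)]
top axis [(array([0.5702, 0.0708, 0.0534]), 0.72)]
top index_mark [(array([0.6088, 0.0833, 0.0507]), 0.66)]
top outer_ring [(array([0.5755, 0.0692, 0.0533]), 0.57)]
top pointer_tip [(array([0.6037, 0.0883, 0.064 ]), 0.61)]
top inner_knob [(array([0.5725, 0.0742, 0.0525]), 0.66)]
top bar_end [(array([0.5843, 0.0821, 0.0936]), 0.47)]
top slip_cup [(array([0.489 , 0.2139, 0.0008]), 0.65)]
top teapot_lid [(array([ 0.606 , -0.0678, -0.0026]), 0.83)]
side console [(array([5.535e-01, 6.810e-02, 3.000e-04]), 0.96)]
side axis [(array([0.5694, 0.0729, 0.0461]), 0.68)]
side index_mark [(array([0.6109, 0.0822, 0.05  ]), 0.79)]
side outer_ring [(array([0.5736, 0.0702, 0.0479]), 0.67)]
side pointer_tip [(array([0.608 , 0.092 , 0.0578]), 0.54)]
side inner_knob [(array([ 6.048e-01, -6.900e-02, -1.000e-04]), 0.63), (array([0.5678, 0.0757, 0.048 ]), 0.54)]
side bar_end [(array([0.5901, 0.0816, 0.0944]), 0.61)]
side slip_cup [(array([ 0.4864,  0.2195, -0.0016]), 0.84), (array([0.5529, 0.0692, 0.0026]), 0.43)]
side teapot_lid [(array([ 6.032e-01, -6.860e-02, -3.000e-04]), 0.77), (array([0.568 , 0.0742, 0.05  ]), 0.34)]
```

View pics/top0.png

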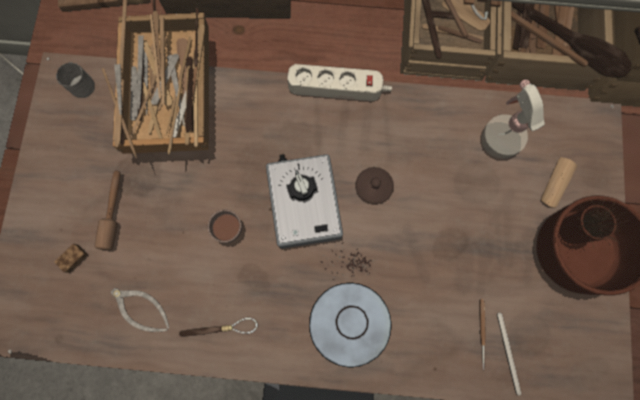

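View pics/side0.png

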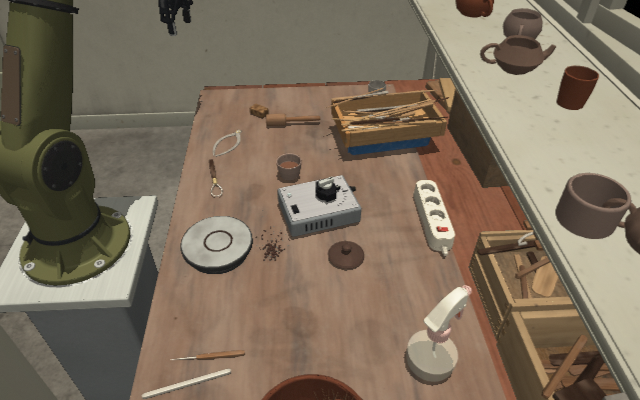

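The top view shows the console at (305,200), with knobs at (302,185), the cup at (226,227) and the lid at (375,185). Next I'll zoom in and fit the box.

```bash
cat >> h.py <<'E'
def crop(p,u,v,w,h,k,name):
    c=p['color'][v:v+h,u:u+w]; cv2.imwrite('pics/'+name+'.png',cv2.resize(c,None,fx=k,fy=k,interpolation=cv2.INTER_CUBIC))
E
python3 - <<'E'
from h import *
for c in ('top','side'):
    p=snap(c,c+'1'); w=cloud(p)
    if c=='top': crop(p,255,145,100,75,8,'topz')
    else: crop(p,270,165,100,75,8,'sidez')
    m=(abs(w[...,0]-.56)<.15)&(abs(w[...,1]-.075)<.11)
    q=m&(w[...,2]>.045)&(w[...,2]<.058)
    # full top outline incl everything above .045
    a=m&(w[...,2]>.040)
    pts=w[a][:,:2].astype(np.float32)
    n,l,st,ce=cv2.connectedComponentsWithStats(a.astype(np.uint8)); i=1+np.argmax(st[1:,4]); 
    pts=w[l==i][:,:2].astype(np.float32)
    r=cv2.minAreaRect(pts*1000); print(c,r, 'panel z',np.median(w[q][:,2]),len(pts), 'mean of table z',np.nanmedian(w[(abs(w[...,2])<.02)][:,2]))
    for n in ('outer_ring','inner_knob'):
        for d in ctrl.masks_of(p,n)[:1]:
            R=d['region']; x=w[R]; print(n,d['conf'],R.sum(),np.round(np.nanmean(x,0),4),np.round(np.nanpercentile(x,[5,95],axis=0),4))
    print(c,'campos',-cv2.Rodrigues(np.array(p['rvec'],float))[0].T@np.array(p['tvec']).ravel())
E
```

```text
top ((555.858154296875, 70.02526092529297), (170.66592407226562, 129.87623596191406), 14.283777236938477) panel z 0.05104132661448374 5536 mean of table z -0.000957176883603537
outer_ring 0.85 389 [0.5671 0.0728 0.0768] [[0.5503 0.0506 0.0659]
 [0.59   0.0967 0.0808]]
inner_knob 0.61 189 [0.5725 0.0737 0.0941] [[0.5587 0.0632 0.0862]
 [0.5863 0.0847 0.1009]]
top campos [0.34948267 0.01667308 0.93605408]
side ((552.45263671875, 66.95352935791016), (169.81790161132812, 133.83348083496094), 14.854460716247559) panel z 0.052415390796438414 2868 mean of table z 0.0007429318460026993
outer_ring 0.63 294 [0.5727 0.0592 0.0734] [[0.5491 0.0446 0.0596]
 [0.597  0.0825 0.0816]]
inner_knob 0.66 99 [0.5704 0.0682 0.0949] [[0.5572 0.0616 0.0879]
 [0.5833 0.0758 0.1014]]
side campos [ 0.49580801 -0.77292002  0.81409052]
```

View pics/topz.png

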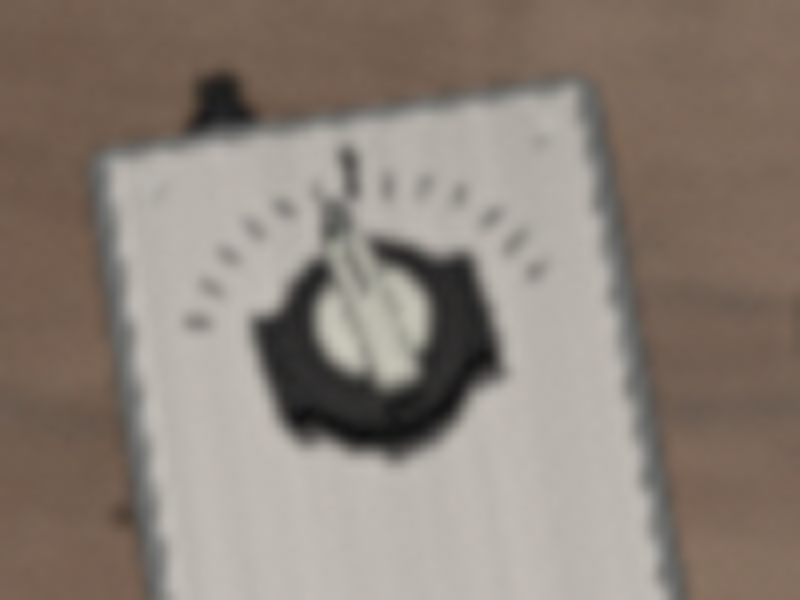

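View pics/sidez.png

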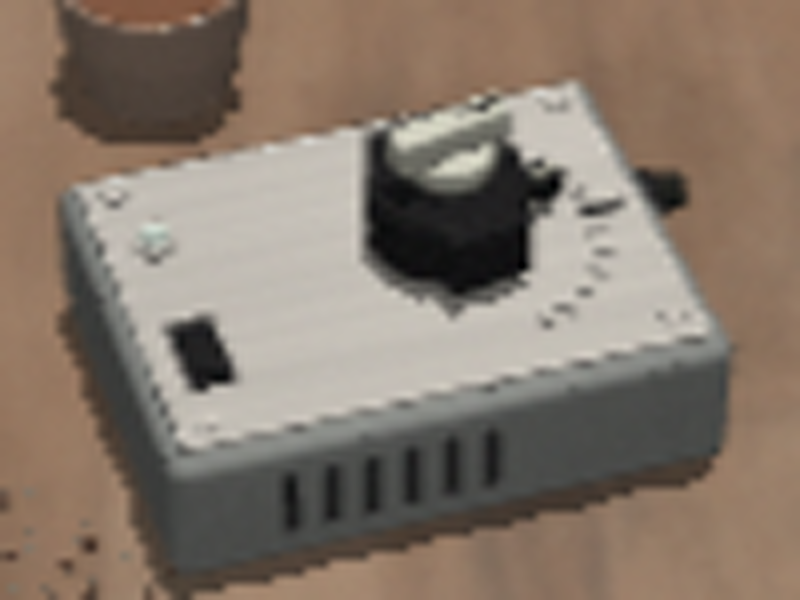

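```bash
python3 - <<'E'
from h import *
s=ctrl.state()
from scipy.spatial.transform import Rotation as Ro
print(np.round(Ro.from_euler('xyz',s['eef_rot']).as_matrix(),3))
p=snap('top','top2')
K=8;u0,v0=255,145
base=cv2.resize(p['color'][v0:v0+75,u0:u0+100],None,fx=K,fy=K,interpolation=cv2.INTER_CUBIC)
A=np.array([.572,.073]); out=[]
def rot(a): return np.array([[np.cos(a),-np.sin(a)],[np.sin(a),np.cos(a)]])
def draw(im,pl,z,yaw,col):
    P=np.array(pl)@rot(np.radians(yaw)).T+A
    px=(proj(p,np.c_[P,np.full(len(P),z)])-[u0,v0]+.5)*K
    cv2.polylines(im,[px.astype(np.int32)],True,col,1)
im=base.copy()
draw(im,[(38+3,-1.5),(38+17,-1.5),(55,1.5),(41,1.5)]@np.eye(2)*.001,.053,14.4,(0,0,255))
draw(im,np.array([(67,65),(67,-65),(-103,-65),(-103,65)])*.001,.052,14.4,(0,255,0))
for y,c in ((22,(255,0,0)),(27,(0,200,255))):
    draw(im,np.array([(13,28),(-13,28),(-13,-28),(13,-28)])*.001,.079,y,c)
    draw(im,np.array([(0,0),(38,0)])*.001,.062,y,c)
draw(im,np.array([(19,5),(-19,5),(-19,-5),(19,-5)])*.001,.100,30,(255,0,255))
cv2.imwrite('pics/ov.png',im)
E
```

```text
[[-0.     0.309  0.951]
 [-0.     0.951 -0.309]
 [-1.    -0.    -0.   ]]
```

View pics/ov.png

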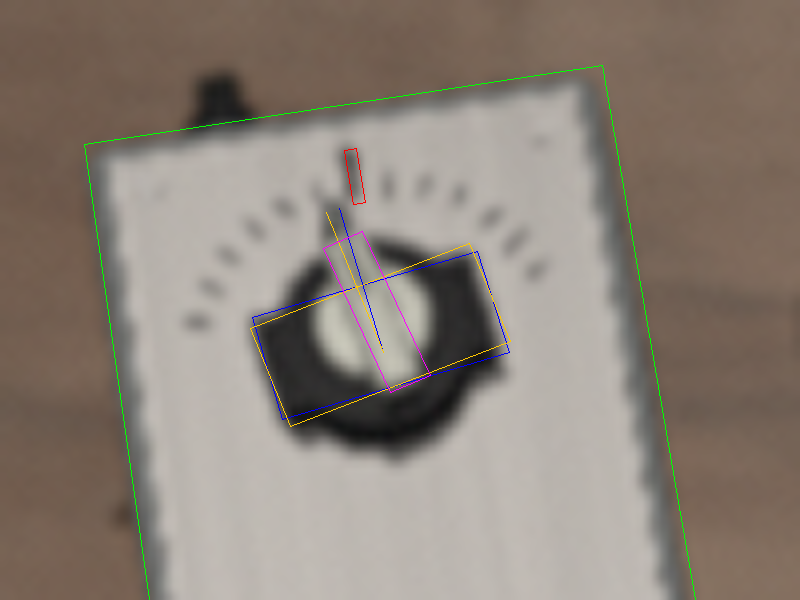

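The overlay puts the axis at about (0.571, 0.072), the console yaw near 14.4° and the ring yaw near 25°. I'll transit high.

move_arm(
  steps=[
    [0.0854, [0.036, -0.04, 0], [0, 0, 4]],
    [0.0854, [0.06, -0.075, 0], [0, 0, 8]],
    [0.0854, [0.084, -0.11, 0], [0, 0, 12]],
    [0.0854, [0.108, -0.145, 0], [0, 0, 16]],
    [0.0854, [0.132, -0.18, 0], [0, 0, 20]],
    [0.0854, [0.156, -0.215, 0], [0, 0, 24]],
    [0.0854, [0.18, -0.25, 0], [0, 0, 28]],
    [0.0854, [0.204, -0.285, 0], [0, 0, 32]],
    [0.0854, [0.228, -0.32, 0], [0, 0, 36]],
    [0.0854, [0.252, -0.355, 0], [0, 0, 40]],
    [0.0854, [0.276, -0.39, 0], [0, 0, 43]],
    [0.0854, [0.3, -0.425, 0], [0, 0, 43]],
  ],
)

```text
clock: 2.35
position: [0.4822, 0.1845, 0.2316]
eef_rot: [-0.11, 1.57, 0.33]
wrist_force: [-0.9, -0.1, 0.4]
width: 0.0855
```

```bash
cat > st.py <<'E'
from h import *
from scipy.spatial.transform import Rotation as Ro
s=ctrl.state(); R=Ro.from_euler('xyz',s['eef_rot']).as_matrix()
print('t',round(s['clock'],2),'q',np.round(s['qpos'],2),'pos',np.round(s['position'],4),'yawY',round(np.degrees(np.arctan2(R[1,1],R[0,1])),2),'axis',np.round(R[:,0],3))
print('F',np.round(s['wrist_force'],2),'M',np.round(s['ft_torque'],3),'w',round(s['width'],4),'tau7',np.round(s['tau'][6],3))
E
python3 st.py
```

```text
t 2.35 q [-0.18  0.34 -0.32  1.78  0.12  1.03  1.46] pos [0.4822 0.1845 0.2316] yawY 115.21 axis [ 0.001  0.    -1.   ]
F [-0.94 -0.14  0.42] M [ 0.071 -0.027 -0.014] w 0.0855 tau7 -0.731
```

move_arm(
  steps=[
    [0.0854, [0.024, -0.03, 0], [0, 0, 0]],
    [0.0854, [0.048, -0.06, 0], [0, 0, 0]],
    [0.0854, [0.072, -0.09, 0], [0, 0, 0]],
    [0.0854, [0.078, -0.097, -0.02], [0, 0, 0]],
    [0.0854, [0.078, -0.097, -0.055], [0, 0, 0]],
    [0.0854, [0.078, -0.097, -0.09], [0, 0, 0]],
    [0.0854, [0.078, -0.097, -0.11], [0, 0, 0]],
    [0.0854, [0.078, -0.097, -0.11], [0, 0, 0]],
    [0.0854, [0.078, -0.097, -0.11], [0, 0, 0]],
  ],
)

```text
clock: 3.1
position: [0.5589, 0.0894, 0.1209]
eef_rot: [2.818, 1.569, -3.028]
wrist_force: [0.1, 0.0, 1.0]
width: 0.0853
```

```bash
python3 st.py; python3 - <<'E'
from h import *
p=snap('side','s3'); crop(p,270,115,120,120,5,'s3z')
p=snap('top','t3'); crop(p,255,145,100,75,8,'t3z')
E
```

```text
t 3.1 q [-0.03  0.53 -0.26  1.81  0.18  0.83  1.63] pos [0.5589 0.0894 0.1209] yawY 115.03 axis [-0.002 -0.    -1.   ]
F [0.14 0.   0.97] M [-0.039 -0.035 -0.006] w 0.0853 tau7 -0.058
```

View pics/s3z.png

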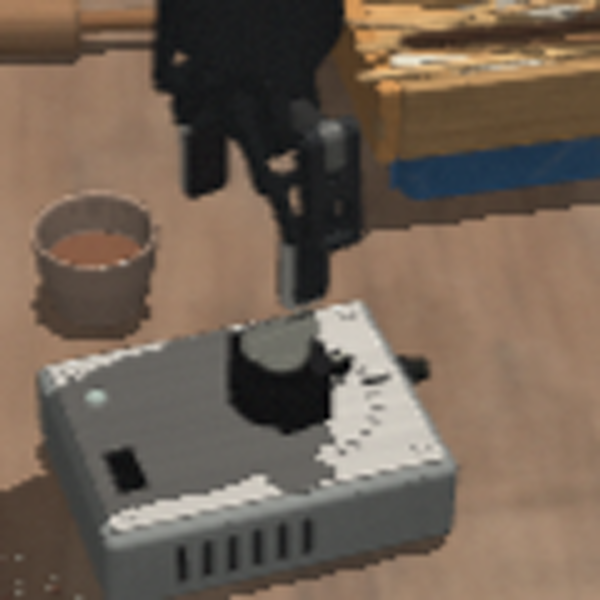

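View pics/t3z.png

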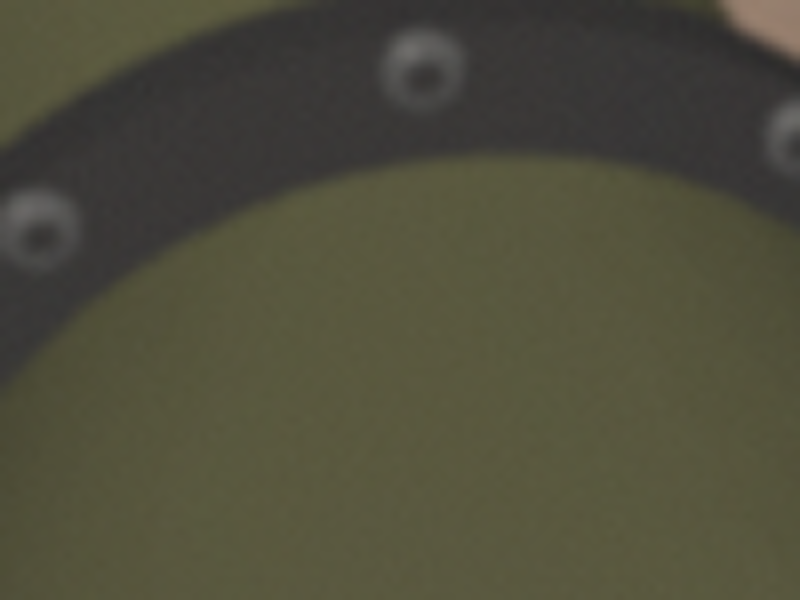

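move_arm(
  steps=[
    [0.0854, [0.012, -0.0175, 0], [0, 0, 0]],
    [0.0854, [0.012, -0.0175, 0], [0, 0, 0]],
    [0.0854, [0.012, -0.0175, 0], [0, 0, 0]],
  ],
)

```text
clock: 3.45
position: [0.5728, 0.071, 0.1231]
eef_rot: [-0.48, 1.567, -0.046]
wrist_force: [0.2, 0.1, -0.2]
width: 0.0852
```

```bash
python3 st.py; python3 - <<'E'
from h import *
p=snap('side','s4'); crop(p,270,115,120,120,5,'s4z')
w=cloud(p)
m=(w[...,2]>.104)&(w[...,2]<.2)&(abs(w[...,0]-.571)<.08)&(abs(w[...,1]-.072)<.08)
for zb in np.arange(.104,.18,.008):
    q=w[m&(w[...,2]>=zb)&(w[...,2]<zb+.008)]; print(round(zb,3),len(q),np.round(np.c_[q.min(0),q.max(0)],3).tolist() if len(q) else '')
E
```

```text
t 3.45 q [-0.    0.54 -0.26  1.78  0.18  0.84  1.67] pos [0.5728 0.071  0.1231] yawY 114.9 axis [ 0.003 -0.    -1.   ]
F [ 0.16  0.12 -0.16] M [0.06  0.009 0.018] w 0.0852 tau7 0.152
0.104 0 
0.112 0 
0.12 0 
0.128 0 
0.136 31 [[0.542, 0.6], [0.022, 0.117], [0.137, 0.143]]
0.144 55 [[0.542, 0.602], [0.018, 0.118], [0.144, 0.152]]
0.152 59 [[0.542, 0.601], [0.016, 0.116], [0.152, 0.16]]
0.16 60 [[0.542, 0.601], [0.015, 0.116], [0.16, 0.168]]
0.168 47 [[0.54, 0.592], [0.017, 0.114], [0.168, 0.176]]
0.176 31 [[0.532, 0.602], [0.006, 0.132], [0.176, 0.184]]
```

View pics/s4z.png

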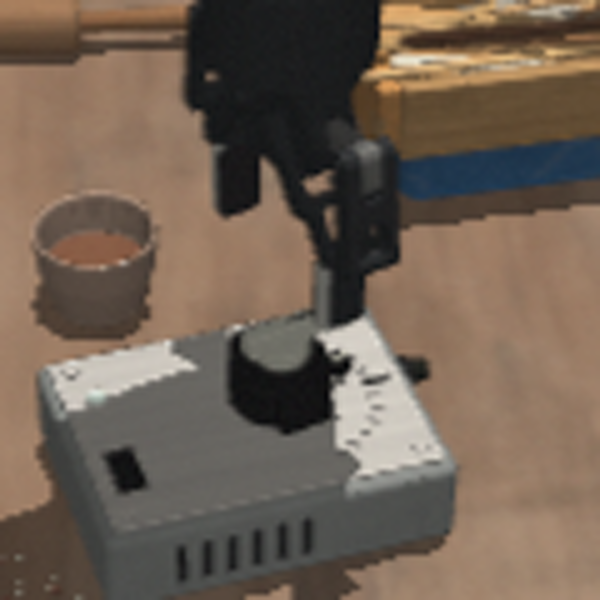

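move_arm(
  steps=[
    [0.0854, [0, 0, -0.02], [0, 0, 0]],
    [0.0854, [0, 0, -0.04], [0, 0, 0]],
    [0.0854, [0, 0, -0.05], [0, 0, 0]],
    [0.0854, [0, 0, -0.06], [0, 0, 0]],
    [0.0854, [0, 0, -0.066], [0, 0, 0]],
    [0.0854, [0, 0, -0.066], [0, 0, 0]],
    [0.0854, [0, 0, -0.066], [0, 0, 0]],
    [0.0854, [0, 0, -0.066], [0, 0, 0]],
  ],
)

```text
clock: 4.17
position: [0.5718, 0.0721, 0.056]
eef_rot: [-0.269, 1.57, 0.168]
wrist_force: [0.4, -0.1, 0.3]
width: 0.0855
```

```bash
python3 st.py; python3 - <<'E'
from h import *
p=snap('side','s5'); crop(p,270,145,100,100,6,'s5z')
w=cloud(p)
m=(w[...,2]>.058)&(w[...,2]<.13)&(abs(w[...,0]-.571)<.08)&(abs(w[...,1]-.072)<.08)
E
```

```text
t 4.17 q [-0.02  0.63 -0.23  1.84  0.21  0.69  1.63] pos [0.5718 0.0721 0.056 ] yawY 115.02 axis [ 0.001  0.    -1.   ]
F [ 0.43 -0.11  0.26] M [-0.063 -0.015  0.017] w 0.0855 tau7 -0.002
```

View pics/s5z.png

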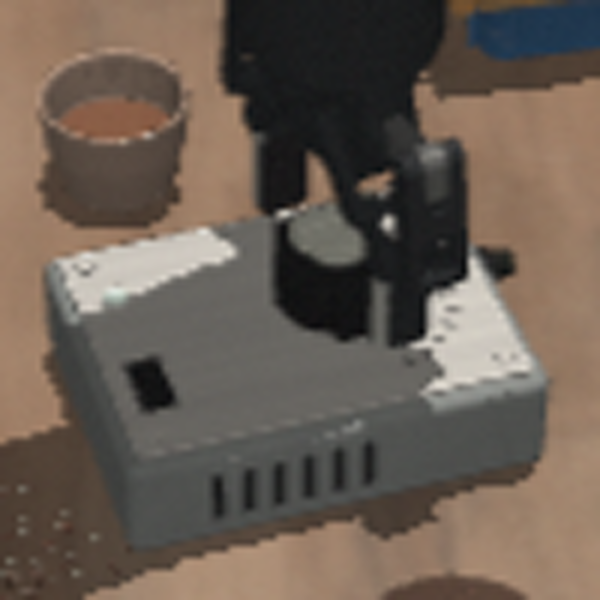

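move_arm(
  steps=[
    [0.075, [0, 0, -0.002], [0, 0, 0]],
    [0.066, [0, 0, -0.002], [0, 0, 0]],
    [0.06, [0, 0, -0.002], [0, 0, 0]],
    [0.057, [0, 0, -0.002], [0, 0, 0]],
    [0.05, [0, 0, -0.002], [0, 0, 0]],
    [0.05, [0, 0, -0.002], [0, 0, 0]],
    [0.05, [0, 0, -0.002], [0, 0, 0]],
    [0.05, [0, 0, -0.002], [0, 0, 0]],
  ],
  force=30,
)

```text
clock: 4.88
position: [0.5708, 0.0734, 0.0538]
eef_rot: [1.467, 1.569, 1.905]
wrist_force: [-3.7, 3.7, 5.3]
width: 0.0555
```

```bash
python3 st.py; python3 - <<'E'
from h import *
p=snap('side','s6'); crop(p,270,145,100,100,6,'s6z')
E
```

```text
t 4.88 q [-0.02  0.63 -0.23  1.85  0.21  0.69  1.63] pos [0.5708 0.0734 0.0538] yawY 115.08 axis [-0.     0.001 -1.   ]
F [-3.72  3.74  5.33] M [ 0.818  0.734 -0.054] w 0.0555 tau7 0.056
```

View pics/s6z.png

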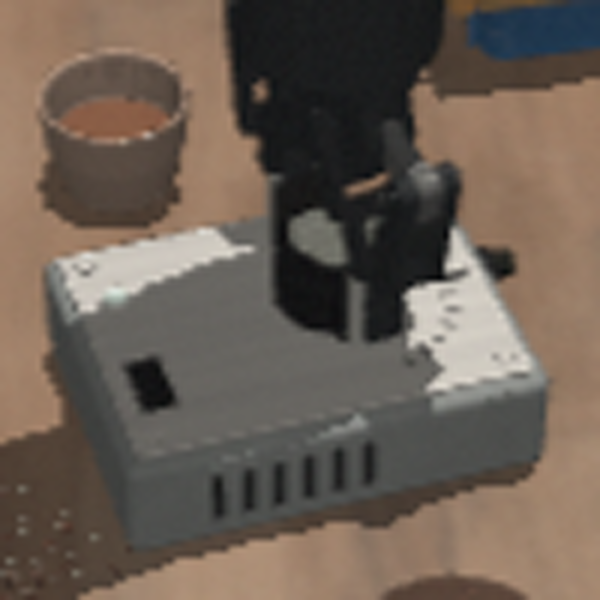

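Gripped: the width of 55.5 mm matches the lugs. Now turning clockwise; the stop can't be earlier than 57°.

move_arm(
  steps=[
    [0.05, [-0.0005, 0.0015, 0], [0, 0, -2]],
    [0.05, [-0.0005, 0.0015, 0], [0, 0, -5]],
    [0.05, [-0.0005, 0.0015, 0], [0, 0, -8]],
    [0.05, [-0.0005, 0.0015, 0], [0, 0, -11]],
    [0.05, [-0.0005, 0.0015, 0], [0, 0, -14]],
    [0.05, [-0.0005, 0.0015, 0], [0, 0, -17]],
    [0.05, [-0.0005, 0.0015, 0], [0, 0, -20]],
    [0.05, [-0.0005, 0.0015, 0], [0, 0, -20]],
    [0.05, [-0.0005, 0.0015, 0], [0, 0, -20]],
  ],
)

```text
clock: 5.68
position: [0.5707, 0.0737, 0.0538]
eef_rot: [0.351, 1.571, 0.44]
wrist_force: [-2.5, 0.6, 6.2]
width: 0.0554
```

```bash
python3 st.py
```

```text
t 5.68 q [-0.09  0.63 -0.13  1.85  0.12  0.68  1.37] pos [0.5707 0.0737 0.0538] yawY 95.09 axis [ 0.  0. -1.]
F [-2.46  0.65  6.2 ] M [ 0.202  0.558 -0.031] w 0.0554 tau7 -0.105
```

move_arm(
  steps=[
    [0.05, [0, 0, 0], [0, 0, -3]],
    [0.05, [0, 0, 0], [0, 0, -6]],
    [0.05, [0, 0, 0], [0, 0, -9]],
    [0.05, [0, 0, 0], [0, 0, -12]],
    [0.05, [0, 0, 0], [0, 0, -15]],
    [0.05, [0, 0, 0], [0, 0, -18]],
    [0.05, [0, 0, 0], [0, 0, -21]],
    [0.05, [0, 0, 0], [0, 0, -24]],
    [0.05, [0, 0, 0], [0, 0, -24]],
  ],
)

```text
clock: 6.43
position: [0.5708, 0.074, 0.0538]
eef_rot: [1.514, 1.57, 1.181]
wrist_force: [-2.6, 1.3, 6.4]
width: 0.0556
```

```bash
python3 st.py; python3 - <<'E'
from h import *
p=snap('side','s7'); crop(p,270,145,100,100,6,'s7z')
E
```

```text
t 6.43 q [-0.17  0.62 -0.01  1.85  0.01  0.67  1.06] pos [0.5708 0.074  0.0538] yawY 70.95 axis [ 0.  0. -1.]
F [-2.59  1.33  6.38] M [ 0.346  0.466 -0.058] w 0.0556 tau7 -0.593
```

View pics/s7z.png

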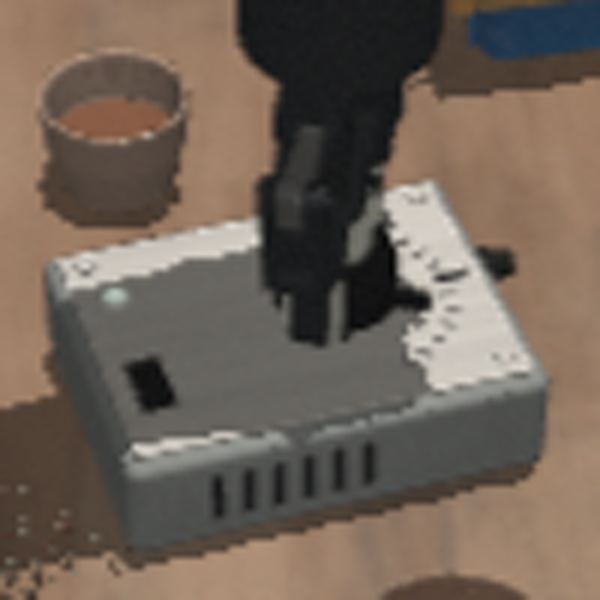

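move_arm(
  steps=[
    [0.05, [0, 0, 0], [0, 0, -2]],
    [0.05, [0, 0, 0], [0, 0, -4]],
    [0.05, [0, 0, 0], [0, 0, -6]],
    [0.05, [0, 0, 0], [0, 0, -8]],
    [0.05, [0, 0, 0], [0, 0, -8]],
    [0.05, [0, 0, 0], [0, 0, -8]],
  ],
)

```text
clock: 6.98
position: [0.5708, 0.0741, 0.0538]
eef_rot: [1.741, 1.57, 1.271]
wrist_force: [-1.8, 1.5, 4.8]
width: 0.0555
```

```bash
python3 st.py
```

```text
t 6.98 q [-0.19  0.63  0.03  1.85 -0.03  0.67  0.96] pos [0.5708 0.0741 0.0538] yawY 63.12 axis [ 0.     0.001 -1.   ]
F [-1.84  1.54  4.83] M [ 0.447  0.47  -0.04 ] w 0.0555 tau7 -0.028
```

move_arm(
  steps=[
    [0.05, [0, 0, 0], [0, 0, -1]],
    [0.05, [0, 0, 0], [0, 0, -2]],
    [0.05, [0, 0, 0], [0, 0, -2]],
  ],
)

```text
clock: 7.23
position: [0.5708, 0.0741, 0.0538]
eef_rot: [1.766, 1.57, 1.261]
wrist_force: [-2.3, 1.9, 5.3]
width: 0.0553
```

```bash
python3 st.py
```

```text
t 7.23 q [-0.2   0.63  0.04  1.85 -0.04  0.67  0.93] pos [0.5708 0.0741 0.0538] yawY 61.08 axis [ 0.     0.001 -1.   ]
F [-2.31  1.89  5.33] M [ 0.432  0.421 -0.05 ] w 0.0553 tau7 -0.152
```

move_arm(
  steps=[
    [0.05, [0, 0, 0], [0, 0, -1]],
    [0.05, [0, 0, 0], [0, 0, -2]],
    [0.05, [0, 0, 0], [0, 0, -2]],
  ],
)

```text
clock: 7.48
position: [0.5708, 0.0742, 0.0538]
eef_rot: [1.768, 1.57, 1.229]
wrist_force: [-2.1, 2.9, 5.4]
width: 0.0555
```

```bash
python3 st.py
```

```text
t 7.48 q [-0.21  0.63  0.05  1.85 -0.05  0.67  0.91] pos [0.5708 0.0742 0.0538] yawY 59.08 axis [ 0.     0.001 -1.   ]
F [-2.07  2.87  5.44] M [ 0.417  0.467 -0.001] w 0.0555 tau7 -0.152
```

move_arm(
  steps=[
    [0.05, [0, 0, 0], [0, 0, -1]],
    [0.05, [0, 0, 0], [0, 0, -2]],
    [0.05, [0, 0, 0], [0, 0, -2]],
  ],
)

```text
clock: 7.73
position: [0.5708, 0.0742, 0.0538]
eef_rot: [1.784, 1.57, 1.21]
wrist_force: [-2.2, 1.5, 5.1]
width: 0.0555
```

```bash
python3 st.py
```

```text
t 7.73 q [-0.21  0.63  0.06  1.85 -0.06  0.67  0.88] pos [0.5708 0.0742 0.0538] yawY 57.08 axis [ 0.     0.001 -1.   ]
F [-2.23  1.51  5.12] M [ 0.48   0.434 -0.028] w 0.0555 tau7 -0.152
```

move_arm(
  steps=[
    [0.05, [0, 0, 0], [0, 0, -1]],
    [0.05, [0, 0, 0], [0, 0, -2]],
    [0.05, [0, 0, 0], [0, 0, -2]],
  ],
)

```text
clock: 7.98
position: [0.5709, 0.0742, 0.0538]
eef_rot: [1.788, 1.57, 1.178]
wrist_force: [-2.7, 1.9, 5.7]
width: 0.0553
```

```bash
python3 st.py
```

```text
t 7.98 q [-0.22  0.63  0.07  1.85 -0.07  0.67  0.86] pos [0.5709 0.0742 0.0538] yawY 55.08 axis [ 0.     0.001 -1.   ]
F [-2.69  1.9   5.67] M [ 0.534  0.448 -0.061] w 0.0553 tau7 -0.152
```

move_arm(
  steps=[
    [0.05, [0, 0, 0], [0, 0, -1]],
    [0.05, [0, 0, 0], [0, 0, -1.5]],
    [0.05, [0, 0, 0], [0, 0, -1.5]],
  ],
)

```text
clock: 8.23
position: [0.5709, 0.0742, 0.0538]
eef_rot: [1.868, 1.57, 1.232]
wrist_force: [-2.0, 2.2, 4.7]
width: 0.0556
```

```bash
python3 st.py
```

```text
t 8.23 q [-0.22  0.63  0.08  1.85 -0.08  0.67  0.84] pos [0.5709 0.0742 0.0538] yawY 53.61 axis [ 0.     0.001 -1.   ]
F [-2.03  2.2   4.69] M [ 0.457  0.397 -0.077] w 0.0556 tau7 -0.081
```

move_arm(
  steps=[
    [0.05, [0, 0, 0], [0, 0, -1]],
    [0.05, [0, 0, 0], [0, 0, -1.5]],
    [0.05, [0, 0, 0], [0, 0, -1.5]],
  ],
)

```text
clock: 8.48
position: [0.5709, 0.0742, 0.0538]
eef_rot: [1.736, 1.57, 1.076]
wrist_force: [-1.7, 2.0, 5.7]
width: 0.0558
```

```bash
python3 st.py
```

```text
t 8.48 q [-0.23  0.63  0.09  1.85 -0.08  0.67  0.82] pos [0.5709 0.0742 0.0538] yawY 52.15 axis [ 0.     0.001 -1.   ]
F [-1.72  1.98  5.68] M [0.452 0.382 0.324] w 0.0558 tau7 -0.421
```

move_arm(
  steps=[
    [0.05, [0, 0, 0], [0, 0, -1]],
    [0.05, [0, 0, 0], [0, 0, -1.5]],
    [0.05, [0, 0, 0], [0, 0, -1.5]],
  ],
)

```text
clock: 8.73
position: [0.5709, 0.0742, 0.0538]
eef_rot: [1.689, 1.57, 1.003]
wrist_force: [-1.4, 2.3, 5.4]
width: 0.0552
```

```bash
python3 st.py;  python3 - <<'E'
from h import *
p=snap('side','s8'); crop(p,270,145,100,100,6,'s8z')
E
```

```text
t 8.73 q [-0.23  0.63  0.1   1.85 -0.09  0.67  0.8 ] pos [0.5709 0.0742 0.0538] yawY 50.67 axis [ 0.     0.001 -1.   ]
F [-1.43  2.31  5.42] M [0.442 0.307 0.335] w 0.0552 tau7 -0.534
```

View pics/s8z.png

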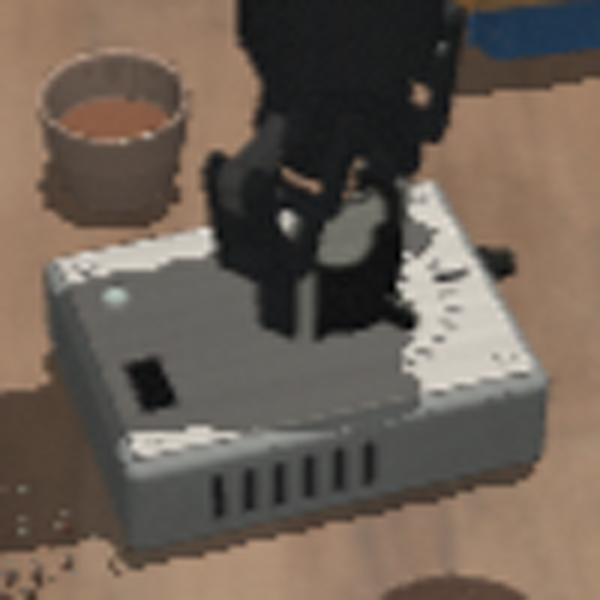

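```bash
cat > avg.py <<'E'
from h import *
a=[]
for i in range(6):
    p=ctrl.snapshot('side'); s=ctrl.state(); a.append(np.r_[s['ft_torque'],s['wrist_force'],s['tau'][6],s['width']])
print(np.round(np.mean(a,0),3),np.round(np.std(a,0),3), [round(x[2],3) for x in a]); print(s['clock'])
E
python3 avg.py
```

```text
[ 0.436  0.373  0.377 -1.734  1.96   5.616 -0.402  0.056] [0.026 0.032 0.031 0.57  0.437 0.507 0.006 0.   ] [np.float64(0.42), np.float64(0.359), np.float64(0.342), np.float64(0.374), np.float64(0.419), np.float64(0.349)]
9.0833
```

move_arm(
  steps=[
    [0.05, [0, 0, 0], [0, 0, -0.5]],
    [0.05, [0, 0, 0], [0, 0, -1]],
    [0.05, [0, 0, 0], [0, 0, -1]],
  ],
)

```text
clock: 9.33
position: [0.5709, 0.0743, 0.0538]
eef_rot: [1.706, 1.57, 1.002]
wrist_force: [-1.2, 1.5, 5.8]
width: 0.0556
```

```bash
python3 st.py; python3 avg.py
```

```text
t 9.33 q [-0.24  0.63  0.1   1.85 -0.1   0.67  0.79] pos [0.5709 0.0743 0.0538] yawY 49.69 axis [ 0.     0.001 -1.   ]
F [-1.16  1.48  5.82] M [0.38  0.344 0.479] w 0.0556 tau7 -0.59
[ 0.411  0.379  0.464 -1.509  1.767  5.511 -0.488  0.055] [0.027 0.026 0.023 0.294 0.377 0.643 0.019 0.   ] [np.float64(0.473), np.float64(0.466), np.float64(0.435), np.float64(0.502), np.float64(0.473), np.float64(0.437)]
9.6333
```

The torque rose 0.087 N m per degree, which matches the 5 N m/rad spring. So the stop is giving at about 0.045 rad. Turning back by 54.7°.

move_arm(
  steps=[
    [0.05, [0, 0, 0], [0, 0, 2]],
    [0.05, [0, 0, 0], [0, 0, 6]],
    [0.05, [0, 0, 0], [0, 0, 10]],
    [0.05, [0, 0, 0], [0, 0, 14]],
    [0.05, [0, 0, 0], [0, 0, 18]],
    [0.05, [0, 0, 0], [0, 0, 22]],
    [0.05, [0, 0, 0], [0, 0, 26]],
    [0.05, [0, 0, 0], [0, 0, 30]],
    [0.05, [0, 0, 0], [0, 0, 34]],
    [0.05, [0, 0, 0], [0, 0, 38]],
    [0.05, [0, 0, 0], [0, 0, 42]],
    [0.05, [0, 0, 0], [0, 0, 45]],
  ],
)

```text
clock: 10.63
position: [0.5707, 0.0737, 0.0538]
eef_rot: [1.26, 1.57, 1.344]
wrist_force: [-2.1, 1.8, 6.7]
width: 0.0556
```

move_arm(
  steps=[
    [0.05, [0, 0, 0], [0, 0, 3]],
    [0.05, [0, 0, 0], [0, 0, 6]],
    [0.05, [0, 0, 0], [0, 0, 8]],
    [0.05, [0, 0, 0], [0, 0, 9.5]],
    [0.05, [0, 0, 0], [0, 0, 9.7]],
    [0.05, [0, 0, 0], [0, 0, 9.7]],
    [0.05, [0, 0, 0], [0, 0, 9.7]],
  ],
)

```text
clock: 11.22
position: [0.5707, 0.0736, 0.0538]
eef_rot: [0.782, 1.571, 1.032]
wrist_force: [-2.5, 1.2, 6.0]
width: 0.0557
```

```bash
python3 st.py; python3 - <<'E'
from h import *
p=snap('side','s9'); crop(p,290,155,80,80,7,'s9z')
for n in ('pointer_tip','index_mark'): print(n,[(np.round(q['location'],4),round(q['conf'],2)) for q in ctrl.landmark_of(p,n)[:2]])
E
```

```text
t 11.22 q [-0.06  0.63 -0.18  1.85  0.16  0.68  1.49] pos [0.5707 0.0736 0.0538] yawY 104.32 axis [ 0.  0. -1.]
F [-2.51  1.18  6.03] M [0.2   0.565 0.063] w 0.0557 tau7 -0.049
pointer_tip []
index_mark [(array([0.6084, 0.0811, 0.0531]), 0.88)]
```

View pics/s9z.png

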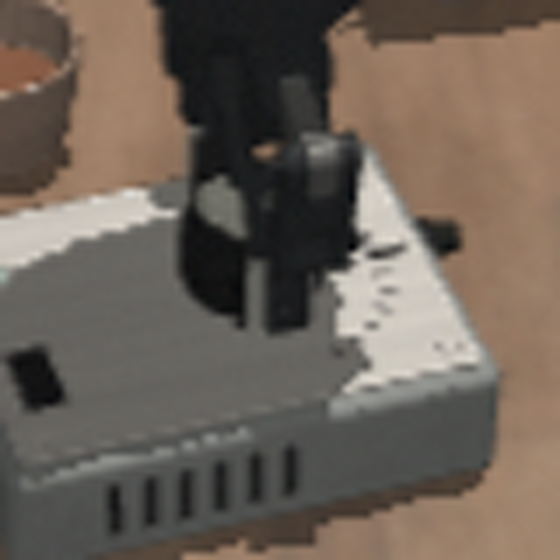

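move_arm(
  steps=[
    [0.065, [0, 0, 0], [0, 0, 0]],
    [0.075, [0, 0, 0], [0, 0, 0]],
    [0.0854, [0, 0, 0], [0, 0, 0]],
    [0.0854, [0, 0, 0], [0, 0, 0]],
    [0.0854, [0, 0, 0], [0, 0, 0]],
    [0.0854, [0, 0, 0.02], [0, 0, 0]],
    [0.0854, [0, 0, 0.05], [0, 0, 0]],
    [0.0854, [0, 0, 0.085], [0, 0, 0]],
    [0.0854, [0, 0, 0.12], [0, 0, 0]],
    [0.0854, [0, 0, 0.15], [0, 0, 0]],
  ],
)

```text
clock: 12.2
position: [0.5709, 0.0734, 0.2056]
eef_rot: [-0.086, 1.57, 0.162]
wrist_force: [0.3, 0.2, -0.1]
width: 0.0854
```

move_arm(
  steps=[
    [0.0854, [-0.02, 0.03, 0.02], [0, 0, 0]],
    [0.0854, [-0.04, 0.06, 0.03], [0, 0, 0]],
    [0.0854, [-0.06, 0.09, 0.03], [0, 0, 0]],
    [0.0854, [-0.08, 0.12, 0.03], [0, 0, 0]],
    [0.0854, [-0.1, 0.15, 0.03], [0, 0, 0]],
    [0.0854, [-0.12, 0.18, 0.03], [0, 0, 0]],
    [0.0854, [-0.14, 0.21, 0.03], [0, 0, 0]],
    [0.0854, [-0.16, 0.24, 0.03], [0, 0, 0]],
    [0.0854, [-0.18, 0.27, 0.03], [0, 0, 0]],
    [0.0854, [-0.2, 0.3, 0.03], [0, 0, 0]],
    [0.0854, [-0.2, 0.3, 0.03], [0, 0, 0]],
    [0.0854, [-0.2, 0.3, 0.03], [0, 0, 0]],
  ],
)

```text
clock: 13.2
position: [0.369, 0.3754, 0.2332]
eef_rot: [2.117, 1.57, 2.37]
wrist_force: [0.6, -0.3, 0.0]
width: 0.0853
```

```bash
python3 st.py; python3 - <<'E'
from h import *
for c in ('top','side'):
    p=snap(c,c+'10')
    if c=='top': crop(p,255,145,100,75,8,'t10z')
    else: crop(p,290,155,80,80,7,'s10z')
    for n in ('axis','pointer_tip','index_mark','bar_end','slip_cup','teapot_lid'): print(c,n,[(np.round(q['location'],4),round(q['conf'],2)) for q in ctrl.landmark_of(p,n)[:1]])
E
```

```text
t 13.2 q [-0.62  0.36 -0.31  1.75  0.12  1.05  0.85] pos [0.369  0.3754 0.2332] yawY 104.52 axis [-0.001  0.001 -1.   ]
F [ 0.58 -0.32  0.  ] M [-0.08  -0.013 -0.059] w 0.0853 tau7 -0.304
top axis [(array([0.5707, 0.0715, 0.0491]), 0.77)]
top pointer_tip [(array([0.6089, 0.0833, 0.066 ]), 0.67)]
top index_mark [(array([0.6056, 0.0828, 0.0509]), 0.75)]
top bar_end [(array([0.5854, 0.0802, 0.0926]), 0.63)]
top slip_cup [(array([ 0.4879,  0.2138, -0.0013]), 0.66)]
top teapot_lid [(array([ 0.6078, -0.0669, -0.0059]), 0.7)]
side axis [(array([0.5715, 0.07  , 0.0504]), 0.92)]
side pointer_tip [(array([0.6092, 0.0863, 0.0584]), 0.6)]
side index_mark [(array([0.607 , 0.0829, 0.0513]), 0.85)]
side bar_end [(array([0.5898, 0.0839, 0.0943]), 0.7)]
side slip_cup [(array([ 0.4862,  0.2179, -0.0032]), 0.73)]
side teapot_lid [(array([ 0.6048, -0.0734, -0.0012]), 0.8)]
```

View pics/t10z.png

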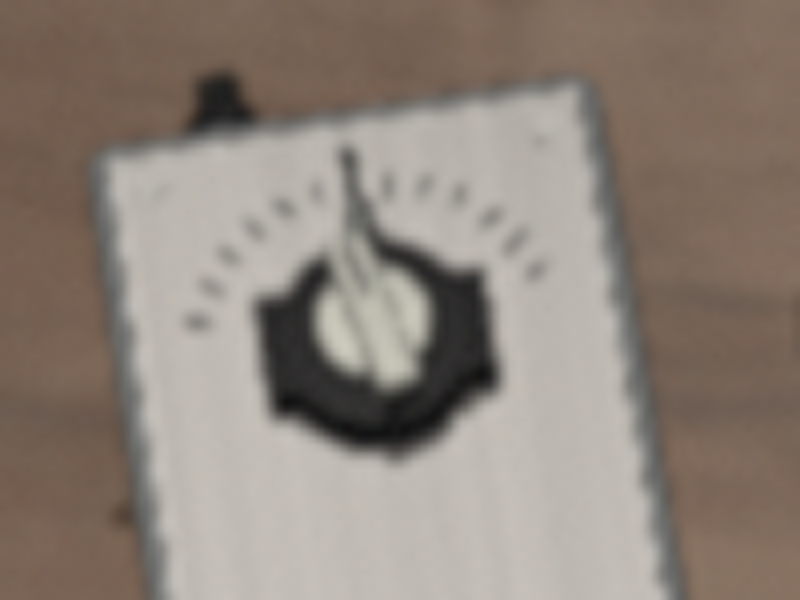

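View pics/s10z.png

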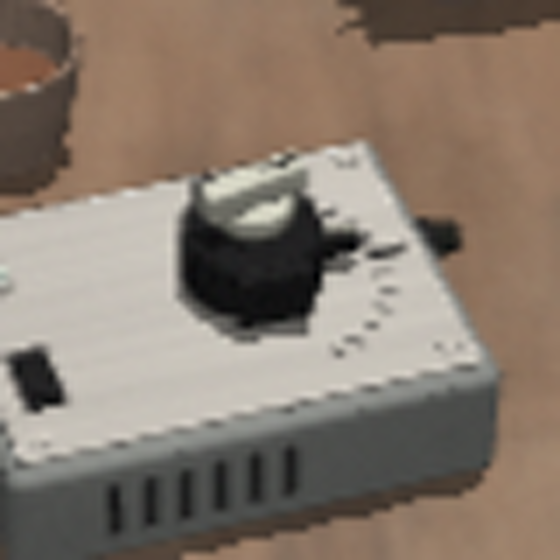

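The top view shows the nose running straight into the index mark at (350,180), in line with it. The bar looks identical to before. The side view agrees, and the cup and lid haven't moved. Handing in.

```bash
python3 - <<'E'
from h import *
print(ctrl.close_job())
E
```

```text
the job is handed in; nothing more can be done
None
```

The ring found its sprung stop, came back to the index mark and was released. The job went in at about 13 s of the 51 s allowed; no verdict is reported.

- **Stop:** I gripped the ring on its lug flats with 30 N and turned it clockwise about 65°. The wrist torque jumped from about -0.05 to 0.38, then 0.46 N m. It rose about 5 N m per rad, which matches the spring. I estimate the stop gave 0.04–0.05 rad, above the 0.015 needed and well below the 0.11 limit. The give itself can't be read directly.
- **Return:** I turned the ring back 54.7°, released it and moved the arm clear. Both final pictures show the nose in line with the long mark. The network's pointer-tip and mark positions agree to about 3–4 mm, within its own error.
- **Bystanders:** The inner bar looks the same before and after in the top view. The cup and lid were found where they started, within the network's error of about 4 mm (largest difference 5 mm).

One check failed: while the gripper was still on the ring, the network could not find the pointer tip in the side view because a finger hid it. I confirmed the alignment only after letting go.

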